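Load the heel cement activator and click its switch

ROBOT

A 6-joint arm with a two-finger parallel gripper is mounted at the origin on the work surface. World frame = base frame: x ahead of the robot, y to its left, z up, the work surface at z = 0. Lengths are in m, angles in rad, forces in N, time in s.
With the tool pointing down it reaches from about 0.275 to 0.725 m from the base axis. Payload 15.9 kg.
Tool frame: the origin (TCP) lies at the very end of the fingers, on their centre line; the grasp point (between the pads) lies 19 mm behind it; z points along the fingers, y is the line along which they close (so a half turn about z gives the same grasp; the last joint's range is limited). The gripper opens to 85 mm and grips with 20 to 120 N. Pads are 22 mm wide; open, the fingers measure 114 mm over their backs; the gripper's body (76 mm by 85 mm) begins 54 mm behind the grasp point. The pads swing forward as they close: fully open they stand 13 mm farther back than shut.
Start: joints at [1.213, 0.213, -0.034, 1.323, 0, 1.571], TCP at [0.175, 0.468, 0.231] pointing down, gripper open.
Joint ranges: [-2.98, 2.98], [-0.74, 1.72], [-1.14, 1.35], [-2.1, 2.04], [-1.57, 1.44], [-3.14, 3.14]. Speed limits (rad/s): [1.89, 1.89, 2.39, 2.57, 3.14, 3.14].

INTERFACE

Orientations are given as a unit quaternion [w, x, y, z].
In Python, from station import robot gives the robot as it stands. The module is installed in compiled form; this text tells all that it offers.
- The arm moves only by the tool drive_tool, never from a script. Its argument "motion" is one flat list of numbers, 4 for each row, row after row: the shift along the tool's x, y, z in cm, then the turn about the tool's z in rad. In form: [dx, dy, dz, yaw, dx, dy, dz, yaw, ...]. A call has exactly 10 rows; each row is the pose to reach, as a shift and turn from the pose commanded when the call began, along the tool's axes at that moment; what a row does not reach only later rows make up. A row lasts 1/10 s, in which the tool goes at most 50 mm and 8.59 degrees, less where a joint would pass 70% of its speed; a pose out of reach is approached as far as the arm can. A call with a gripper value outside its range is refused whole. "grip" is the opening, from 0 (shut) to 1 (fully open), set as the call begins (left out, the last holds). The fingers move at their own pace and stop on an object; "newtons" is the grip in N (left out, the last holds). Time passes only in rows, so rows that repeat a pose let the fingers close, or fill a call up. It gives the time, the measured TCP pose, the force, the opening and the grip force at its end, in the units of the state.
- robot.get_state(): the state, without advancing time (a new reading comes with each control period).
- robot.read_camera(name): name is "side" or "top" or "wrist"; returns a dict with "pixels" (420x560x3 uint8, red, green, blue), "z_map" (420x560 float32, m along the optical axis (not along the pixel's ray), 0 where there is no reading), "fov_y" (degrees; the focal length in pixels is half the picture's height over the tangent of half this angle, whatever the lens; pixels are square), "cx", "cy" (the principal point, pixels), "rvec" (rotation vector, rad) and "tvec" (3), from world to camera coordinates, as OpenCV has them. Camera axes: x right, y down, z forward; pixel columns grow to the right and rows downward; lengths in m; the calibration is good to about 2 mm. A picture is of the moment at which its call begins.
- robot.job_done(): hands the job in; it is judged then, once.
Trained networks look in a picture, given as the dict that the camera call returned (one of the last four; its "shot" number tells which), for a name from the list of things; names that differ only in an ending like _2 or _b are one class to them, and where a whole thing is asked for, a point or a joint stands for the part that bears it (a point fixed in the world has none). Each returns a list of dicts, best first, with "score" (0 to 1); they miss things now and then, are a little off and sometimes report something else, mostly with a low value. They report only what shows in the picture. A call takes as long as a camera call. They do not tell look-alikes from the thing itself.
- robot.find_in(picture, name): "location" ([column, row] as shares, 0 to 1, of the picture: columns of its width, rows of its height, amid what is visible of it).
- robot.place_of(picture, name): "location" ([column, row] as shares, 0 to 1, of the picture: columns of its width, rows of its height: a listed point, or the origin of a listed thing).
The state is a dict: "t": time; "q": joint angles; "dq": joint speeds; "joint_efforts": joint torques, N m; "position": TCP position; "orientation": TCP orientation; "contact_force": force on the tool from outside, world axes, zero at the start; "wrist_torque": the same for the moment, N m; "grip_width": finger opening in m; "grip_force": force on a finger pad.
Only numpy, scipy, OpenCV 4.12 (cv2) and the standard library are available. Lean on these libraries where they do the work, as an engineer would, in place of code of your own. Each camera call takes 0.05 s, during which the arm holds its last target. There are 200 camera calls.

TASK

Swing the ratchet pawl out so that the tray of the cement activator can be drawn all the way out, and stand every block heel from the mat upright (rubber down) on the tray. Then push the tray fully home under the lamps, swing the pawl fully back in to lock it, and finally press the roller-lever microswitch just until it clicks, hold it there for about a second without overtravelling it, and let it go. Leave the other things on the bench alone.

Things in the scene. Friction and masses are not known exactly. Their poses are not given: they have to be found in the camera images.
- heel0: Block heel, brown wood over a black rubber lift (rubber down), D-shaped from above: 72 mm long (own x: rounded end -36, flat end +36), 52 wide (y; sides flat and parallel from x -10 to +36), 52 tall, 100 g. Origin: centre of underside, z up. Two to four identical heels are present, the rest absent. They start upright on a 3 mm grey mat at the robot's right, 90 mm or more apart (centres).
- heel1: Block heel, brown wood over a black rubber lift (rubber down), D-shaped from above: 72 mm long (own x: rounded end -36, flat end +36), 52 wide (y; sides flat and parallel from x -10 to +36), 52 tall, 100 g. Origin: centre of underside, z up. Two to four identical heels are present, the rest absent. They start upright on a 3 mm grey mat at the robot's right, 90 mm or more apart (centres).
- heel2: Block heel, brown wood over a black rubber lift (rubber down), D-shaped from above: 72 mm long (own x: rounded end -36, flat end +36), 52 wide (y; sides flat and parallel from x -10 to +36), 52 tall, 100 g. Origin: centre of underside, z up. Two to four identical heels are present, the rest absent. They start upright on a 3 mm grey mat at the robot's right, 90 mm or more apart (centres).
- heel3: Block heel, brown wood over a black rubber lift (rubber down), D-shaped from above: 72 mm long (own x: rounded end -36, flat end +36), 52 wide (y; sides flat and parallel from x -10 to +36), 52 tall, 100 g. Origin: centre of underside, z up. Two to four identical heels are present, the rest absent. They start upright on a 3 mm grey mat at the robot's right, 90 mm or more apart (centres).
- tray_floor (a point): Centre of the floor of the sliding aluminium tray. x points inward along the slide (to the lamps, away from the handle), y left across it, z up. Floor 29 mm above the table, 180 (x) by 190 (y) mm; rim 5 mm thick, 15 mm above the floor. Four heels fit two by two, long side along x, centres 86 mm apart in x, 96 in y. The lamps hang about 124 mm above the floor when home: load it drawn out.
- tray_handle (a point): Middle of the tray's handle: a level dark steel bar 12 mm thick and 110 mm long across the slide (along y of tray_floor), its axis 75 mm above the table and 35 mm in front of the tray's rim, on thin posts 45 mm either side of the middle. Can be pinched from above at its middle. Same axes as tray_floor.
- tray (a joint): Travel of the tray in m: 0 = fully home under the lamp bridge (stop), grows as it is drawn out along -x of tray_floor (towards the robot), 0.15 = outer stop. Slides with about 2 N of friction and stays where left. Starts home, locked there by the pawl.
- pawl_post (a point): Top of the upright steel finger post on the ratchet pawl, left of the slide. The post is 16 mm across, its top about 104 mm above the table and it is clear and graspable for the upper 50 mm. It stands 55 mm from pawl_pivot.
- pawl_pivot (a point): Point on the pawl's upright pivot axis, level with the top of the post. The pawl swings about this vertical axis.
- pawl (a joint): Pawl angle, rad: 0 = fully in (stop), its nose before a tooth on the tray's left side so the tray cannot be drawn out; grows as the post swings outward, away from the tray (anticlockwise from above); 0.8 = fully out (stop). Below about 0.2 it still locks. Stays where left (about 1 N at the post to move it). With the tray fully home the nose swings right in between the teeth.
- roller_top (a point): Top of the white roller of the microswitch at the station's front left. Roller 22 mm across, 14 wide, at the end of a steel lever 70 mm long, level at rest, hinged at the end nearer the robot; roller top 97 mm above the table. Push it straight down. Axes at rest as tray_floor.
- switch (a joint): Angle of the roller lever, rad: 0 = free, grows as the roller is pushed down (70 mm per rad). It clicks at 0.12 (roller 8 mm down, about 3.5 N) and is overtravelled beyond 0.30 (21 mm down, about 6 N). Sprung back: about 1.7 N at first touch, 0.2 N more per mm.
- tin_a: Polish tin, closed, 82 mm across, 27 mm tall. Origin: centre of its underside. Not part of the job; leave it alone.
- tin_b: Polish tin, closed, 82 mm across, 27 mm tall. Origin: centre of its underside. Not part of the job; leave it alone.
- brush: Shoe brush lying bristles down, 150 x 50 x 48 mm, long side along its own x. Origin: centre of its underside. Not part of the job; leave it alone.
- spray: Spray can standing upright, 56 mm across, 170 mm tall. Origin: centre of its underside. Not part of the job; leave it alone.
- jar: Amber glue jar standing, 72 mm across, 80 mm tall. Origin: centre of its underside. Not part of the job; leave it alone.
- boot: Black ankle boot standing, 200 mm long (along its own x), 90 mm wide, 200 mm tall. Origin: centre of its underside. Not part of the job; leave it alone.
- wipes: Clear plastic box, 120 x 70 x 50 mm, long side along its own x. Origin: centre of its underside. Not part of the job; leave it alone.
Things that resemble listed ones, but are neither listed nor needed, are in the scene too. What is shaped like the heel0 but blue, green or red is not meant.

How it is judged:
By the outcome, as a careful person would: the job done as asked, in the order asked, and still so for the second after the job is handed in, with the robot touching nothing.
Of heel0, heel1, heel2, heel3 only 2 to 4 are there at a start; the rules pass over those that are not, and their reading is None.
At some moment in a run one of heel0, heel1, heel2, heel3 may be knocked a few centimetres aside while the robot is not near it.
It also fails if it takes over 210 s, if anything falls off the work surface, if the arm or the gripper's body presses on something with over 40 N, if the wrist force passes 120 N, or if a joint passes its speed limit or range.

## Working session

There is one attempt and no reset: what is moved stays moved. The work goes in short steps, Python scripts to look and compute and a tool call to move; the robot and the scene stay as the last step left them, time stands still between calls to the robot, and variables do not carry over. Pictures are saved under pics/ and viewed, at most 14 in all, crops included, and the job is handed in when it is done.

Besides the shell and the picture viewer there is one more tool, called after "Request:" as name(argument=value, ...) on one line, values as JSON. drive_tool: Moves the arm, as the interface text tells. Its arguments: {"type":"object","properties":{"motion":{"type":"array","items":{"type":"number"}},"grip":{"type":"number"},"newtons":{"type":"number"}},"required":["motion"]}

```bash
mkdir -p pics
cat > h.py <<'E'
import numpy as np, cv2
from scipy.spatial.transform import Rotation as R
from station import robot
def cam(n):
    p=robot.read_camera(n); p['R']=R.from_rotvec(np.ravel(p['rvec'])).as_matrix(); p['t_']=np.ravel(p['tvec'])
    p['f']=210/np.tan(np.radians(p['fov_y'])/2); return p
def save(p,name): cv2.imwrite('pics/'+name,p['pixels'][:,:,::-1])
def ray(p,u,v):
    d=p['R'].T@np.array([(u-p['cx'])/p['f'],(v-p['cy'])/p['f'],1.]); return -p['R'].T@p['t_'],d
def atz(p,u,v,z):
    o,d=ray(p,u,v); return o+d*(z-o[2])/d[2]
def dep(p,u,v):
    o,d=ray(p,u,v); return o+d*p['z_map'][int(v),int(u)]
def cloud(p):
    v,u=np.mgrid[0:420,0:560]; z=p['z_map']
    c=np.stack([(u-p['cx'])/p['f']*z,(v-p['cy'])/p['f']*z,z],-1)
    return (c-p['t_'])@p['R']
def proj(p,X):
    c=p['R']@np.array(X)+p['t_']; return c[0]/c[2]*p['f']+p['cx'],c[1]/c[2]*p['f']+p['cy']
def tool(target):  # world target -> shift in tool axes, cm
    s=robot.get_state(); w,x,y,z=s['orientation']; M=R.from_quat([x,y,z,w]).as_matrix()
    return np.round(M.T@(np.array(target)-s['position'])*100,2), np.round(M,3).tolist()
E
cat > a.py <<'E'
from h import *
s=robot.get_state(); print(s)
for n in ('top','side'):
    p=cam(n); save(p,n+'0.png'); print(n,p['fov_y'],p['cx'],p['cy'],-p['R'].T@p['t_'])
    for k in ['heel0','tray_floor','tray_handle','pawl_post','pawl_pivot','roller_top']:
        for d in robot.place_of(p,k)[:6]:
            u,v=d['location'][0]*560,d['location'][1]*420
            print(k,round(d['score'],2),round(u),round(v),np.round(dep(p,min(u,559),min(v,419)),3),np.round(atz(p,u,v,{'heel0':.003,'tray_floor':.029,'tray_handle':.075,'roller_top':.097}.get(k,.104)),3))
E
python3 a.py
```

```text
{'t': 0.0, 'q': array([ 1.21295548e+00,  2.13357809e-01, -3.50565794e-02,  1.32348515e+00,
        1.10791799e-05,  1.57082089e+00]), 'dq': array([-0.00189047, -0.00062076,  0.00105776,  0.00164453,  0.00091911,
        0.00260195]), 'joint_efforts': array([ 5.06647892e-03, -6.86137104e+01,  4.87123132e+01,  1.71274866e-02,
        1.88849763e-04,  3.08019210e-07]), 'position': array([0.17500623, 0.46801642, 0.23081633]), 'orientation': array([-1.03612053e-04,  1.77979394e-01,  9.84034060e-01, -5.41814131e-04]), 'contact_force': array([-0.38233412,  0.12543709,  0.17220589]), 'wrist_torque': array([ 0.03494372, -0.00799874, -0.00010207]), 'grip_force': 0.0, 'grip_width': 0.08529501231095958}
top 53.72339606313136 283.8722137251804 208.27748501313067 [ 0.24602924 -0.09499337  1.55213056]
heel0 0.93 437 255 [ 0.381 -0.646  0.05 ] [ 0.386 -0.663  0.003]
heel0 0.83 320 237 [ 0.447 -0.225  0.047] [ 0.453 -0.229  0.003]
heel0 0.82 288 220 [ 0.511 -0.107  0.049] [ 0.519 -0.108  0.003]
heel0 0.79 337 277 [ 0.302 -0.282  0.054] [ 0.304 -0.289  0.003]
heel0 0.74 324 204 [ 0.569 -0.243  0.052] 
[... 919 characters left out ...]
1 314 222 [ 0.639 -0.137  0.031] [ 0.646 -0.101  0.003]
heel0 0.62 296 254 [ 0.565 -0.274  0.018] [ 0.567 -0.256  0.003]
heel0 0.62 205 274 [ 0.305 -0.328  0.022] [ 0.301 -0.308  0.003]
heel0 0.61 260 281 [ 0.456 -0.389  0.037] [ 0.456 -0.355  0.003]
heel0 0.61 259 250 [ 0.459 -0.263  0.036] [ 0.459 -0.225  0.003]
tray_floor 0.72 328 181 [0.734 0.112 0.028] [0.734 0.11  0.029]
tray_floor 0.6 205 313 [ 0.317 -0.482  0.041] [ 0.315 -0.472  0.029]
tray_handle 0.91 291 173 [0.6  0.15 0.05] [0.595 0.105 0.075]
pawl_post 0.45 294 147 [0.625 0.259 0.103] [0.625 0.256 0.104]
pawl_pivot 0.57 283 151 [0.594 0.443 0.001] [0.576 0.235 0.104]
roller_top 0.5 264 151 [0.506 0.262 0.095] [0.506 0.258 0.097]
```

Run:
```python
import cv2
a=cv2.imread('pics/top0.png'); cv2.imwrite('pics/top0c.png',cv2.resize(a[110:310,120:390],None,fx=2.96,fy=2.96,interpolation=cv2.INTER_CUBIC))
a=cv2.imread('pics/side0.png'); cv2.imwrite('pics/side0c.png',cv2.resize(a[100:320,170:450],None,fx=2.7,fy=2.7,interpolation=cv2.INTER_CUBIC))
```

```text
(no output)
```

View pics/top0c.png

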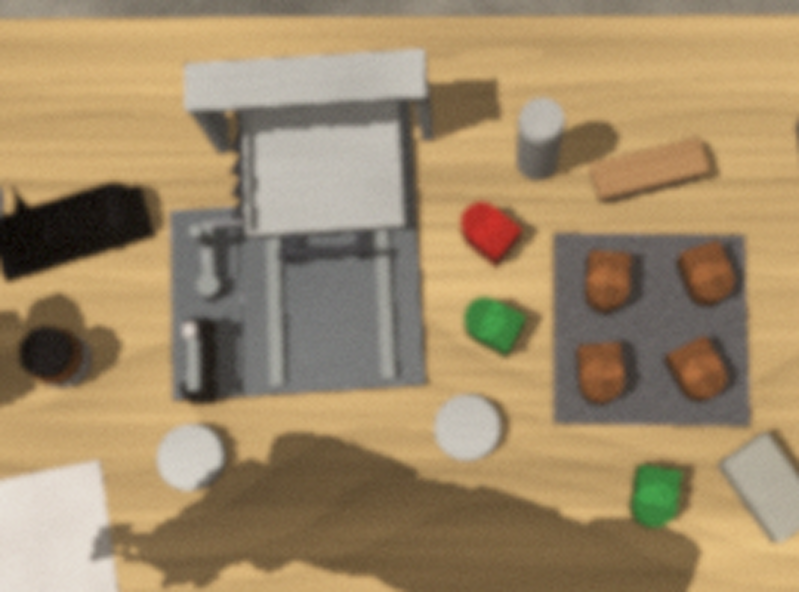

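View pics/side0c.png

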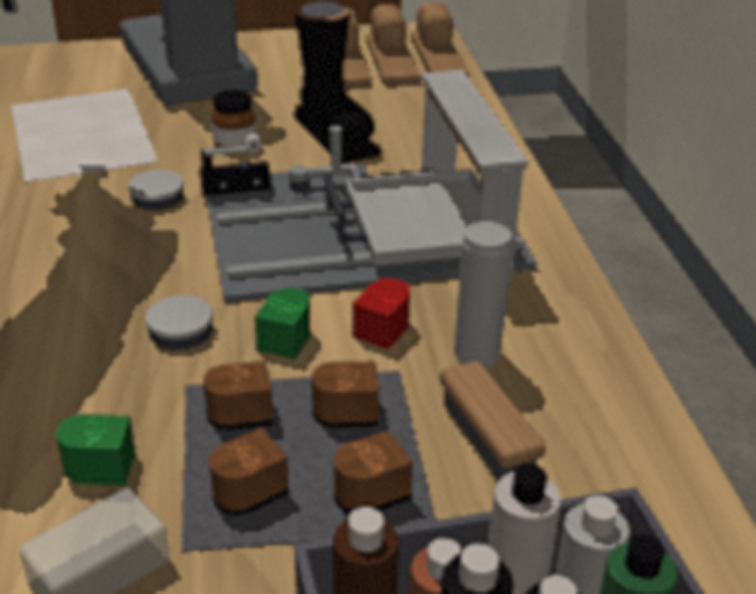

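The brown heels stand on the mat at crop pixels (608,280), (708,272), (602,372) and (698,368). The red one at (490,232) and the greens at (495,325) and (657,495) are off the mat and not meant. The pawl post is at crop (205,230) and its pivot at (208,288). The microswitch is at (195,355) and the tray handle at (330,243). Next I measure the heels, the boot's clearance and the station's yaw.

```bash
cat >> h.py <<'E'
def heels(p,zlo=.035,zhi=.072,box=(.28,.68,-.5,-.15)):
    X=cloud(p); hsv=cv2.cvtColor(p['pixels'],cv2.COLOR_RGB2HSV); h,s,v=[hsv[...,i].astype(int) for i in range(3)]
    m=(h<16)&(s>110)&(X[...,2]>zlo)&(X[...,2]<zhi)&(X[...,0]>box[0])&(X[...,0]<box[1])&(X[...,1]>box[2])&(X[...,1]<box[3])&(p['z_map']>0)
    n,l,st,c=cv2.connectedComponentsWithStats(m.astype(np.uint8)); out=[]
    for i in range(1,n):
        if st[i,4]<40: continue
        P=X[l==i]; zt=np.percentile(P[:,2],70); P=P[P[:,2]>zt-.012]
        # fit D-outline: rasterise on the top plane, search pose
        (cx,cy),(w,hh),a=cv2.minAreaRect((P[:,:2]*1000).astype(np.float32)); 
        best=None
        Q=P[:,:2]*1000
        for th in np.radians(np.arange(0,360,4)):
            e=np.array([np.cos(th),np.sin(th)]);f=np.array([-e[1],e[0]])
            x=Q@e;y=Q@f
            x0=(np.percentile(x,1)+np.percentile(x,99))/2;y0=(np.percentile(y,1)+np.percentile(y,99))/2
            xx=x-x0;yy=y-y0
            r=np.where(xx<-10,np.hypot((xx+10),yy),np.abs(yy))-26; ov=np.maximum(np.maximum(r,xx-36),-36-xx)
            cost=np.mean(np.maximum(ov,0)**2)+.05*((np.ptp(x)-72)**2+(np.ptp(y)-52)**2)/4
            if best is None or cost<best[0]: best=(cost,th,(e*x0+f*y0)/1000)
        th=(best[1]+np.pi)%(2*np.pi)-np.pi
        out.append((np.round(best[2],4),round(th,2),round(zt,3),(round(w),round(hh)),len(P),round(best[0],1)))
    return out
E
python3 - <<'E'
from h import *
p=cam('top'); X=cloud(p)
for o in heels(p): print(*o)
m=(X[...,0]>.5)&(X[...,0]<.75)&(X[...,1]>.27)&(X[...,1]<.55)&(X[...,2]>.05)
for z in (.05,.1,.15):
    q=X[m&(X[...,2]>z)]; print(z,len(q),q.min(0),q.max(0))
i=np.argsort(X[m][:,1])[:8]; print(X[m][i].round(3))
# plate edges: boundary by color/depth sample
for c in [(172,212),(175,400),(427,383),(275,385),(270,240),(390,378),(380,235)]:
    print(c,np.round(atz(p,c[0]/2.96+120,c[1]/2.96+110,.006 if c[0] in(172,175,427) else .02),3))
E
```

```text
[ 0.5767 -0.3704] 0.28 0.055 (71, 53) 254 0.0
[ 0.5687 -0.2449] -0.07 0.055 (51, 74) 245 0.0
[ 0.4548 -0.3544] 0.42 0.054 (68, 53) 259 0.2
[ 0.452  -0.2331] 0.07 0.054 (71, 52) 259 0.0
0.05 1172 [0.50000168 0.2710141  0.05005936] [0.69465113 0.53182818 0.20776025]
0.1 488 [0.58325831 0.44779597 0.10024032] [0.6622901  0.52624556 0.20776025]
0.15 408 [0.58325831 0.44779597 0.15078635] [0.6622901  0.52624556 0.20776025]
[[0.5   0.271 0.092]
 [0.504 0.272 0.091]
 [0.508 0.272 0.088]
 [0.504 0.275 0.092]
 [0.659 0.355 0.055]
 [0.648 0.355 0.052]
 [0.644 0.355 0.05 ]
 [0.658 0.358 0.058]]
(172, 212) [0.669 0.315 0.006]
(175, 400) [0.423 0.299 0.006]
(427, 383) [ 0.444 -0.019  0.006]
(275, 385) [0.44  0.171 0.02 ]
(270, 240) [0.628 0.183 0.02 ]
(390, 378) [0.449 0.027 0.02 ]
(380, 235) [0.634 0.042 0.02 ]
```

Request:
drive_tool(motion=[-6.1,-8.1,0,0.1,-12.2,-16.2,0,0.2,-18.3,-20,0,0.3,-20.8,-20,0,0.4,-20.8,-20,0,0.5,-20.8,-20,0,0.6,-20.8,-20,0,0.7,-20.8,-20,0,0.8,-20.8,-20,0,0.9,-20.8,-20,0,1.0])

```text
t: 1.75
position: [0.3, 0.208, 0.2314]
orientation: [0.0, 0.63, 0.777, 0.0]
contact_force: [-0.1, -1.1, 0.2]
grip_width: 0.085
grip_force: 0.0
```

Request:
drive_tool(motion=[-0.2,4,0.5,0.14,-0.4,8,1,0.14,-0.6,12,1,0.14,-0.8,16,1,0.14,-1,20,1,0.14,-1.2,24,1,0.14,-1.2,26.3,1,0.14,-1.2,26.3,1,0.14,-1.2,26.3,1,0.14,-1.2,26.3,1,0.14])

```text
t: 2.75
position: [0.5587, 0.2519, 0.2216]
orientation: [-0.0, 0.681, 0.733, -0.0]
contact_force: [-0.1, -0.4, 0.2]
grip_width: 0.0856
grip_force: 0.0
```

```bash
cat > b.py <<'E'
from h import *
import sys
s=robot.get_state(); print(s['position'],tool(s['position'])[1],s['q'].round(2))
p=cam('wrist'); save(p,sys.argv[1]); print(-p['R'].T@p['t_'],p['R'][2],p['fov_y'])
Z={'tray_floor':.029,'tray_handle':.075,'roller_top':.097}
for k in sys.argv[2:]:
    for d in robot.place_of(p,k)[:3]:
        u,v=d['location'][0]*560,d['location'][1]*420
        print(k,round(d['score'],2),round(u),round(v),np.round(dep(p,min(u,559),min(v,419)),3),np.round(atz(p,u,v,Z.get(k,.104)),3))
E
python3 b.py w1.png pawl_post pawl_pivot roller_top tray_handle tray_floor
```

```text
[0.55874617 0.25192981 0.22155225] [[-0.073, 0.997, -0.0], [0.997, 0.073, -0.0], [0.0, -0.0, -1.0]] [0.42 0.46 0.28 1.4  0.   1.92]
[0.5540199  0.33039433 0.36374671] [ 0.02282647 -0.30582536 -0.95181395] 65.48760937719189
pawl_post 0.62 361 199 [0.623 0.262 0.103] [0.623 0.262 0.104]
pawl_pivot 0.85 292 202 [0.571 0.228 0.012] [0.567 0.255 0.104]
roller_top 0.9 215 183 [0.502 0.265 0.096] [0.502 0.265 0.097]
tray_handle 0.58 313 332 [0.602 0.109 0.08 ] [0.603 0.106 0.075]
tray_floor 0.56 424 308 [0.608 0.267 0.266] [0.738 0.114 0.029]
```

View pics/w1.png

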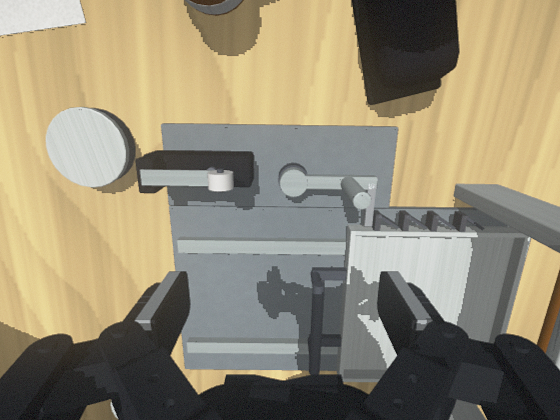

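The wrist view shows the post top at (361,199), the pivot at (292,180), the roller at (219,180) and the handle at (318,330). These agree with the top-camera estimates. Next I lower over the post, pinch it lightly and check.

Request:
drive_tool(motion=[0.25,3.2,0,0,0.5,6.5,0,0,0.5,6.5,3,0,0.5,6.5,6,0,0.5,6.5,9,0,0.5,6.5,12,0,0.5,6.5,14,0,0.5,6.5,15.5,0,0.5,6.5,15.5,0,0.5,6.5,15.5,0], grip=0.6)

```text
t: 4.05
position: [0.624, 0.2618, 0.0669]
orientation: [0.0, 0.681, 0.732, 0.0]
contact_force: [-0.5, 0.7, 1.4]
grip_width: 0.051
grip_force: 0.0
```

Request:
drive_tool(motion=[0,0,0,0,0,0,0,0,0,0,0,0,0,0,0,0,0,0,0,0,0,0,0,0,0,0,0,0,0,0,0,0,0,0,0,0,0,0,0,0], grip=0, newtons=20)

```text
t: 5.05
position: [0.6236, 0.2619, 0.0673]
orientation: [-0.0, 0.681, 0.732, 0.0]
contact_force: [-7.0, -0.5, 8.1]
grip_width: 0.0149
grip_force: 21.3
```

Request:
drive_tool(motion=[0.5,0,0,0,1.0,-0.1,0,0,1.5,-0.25,0,0,2.0,-0.4,0,0,2.5,-0.62,0,0,2.9,-0.85,0,0,3.3,-1.15,0,0,3.7,-1.5,0,0,3.8,-1.6,0,0,3.8,-1.6,0,0])

```text
t: 6.05
position: [0.6078, 0.301, 0.0678]
orientation: [0.001, 0.68, 0.733, 0.003]
contact_force: [17.4, 12.2, -4.0]
grip_width: 0.0152
grip_force: 21.1
```

Request:
drive_tool(motion=[0,0,0,0,0,0,0,0,0,0,0,0,0,0,-1,0,0,0,-3,0,0,0,-6,0,0,0,-9,0,0,0,-12,0,0,0,-12,0,0,0,-12,0], grip=0.5)

```text
t: 7.05
position: [0.6055, 0.2986, 0.1872]
orientation: [0.0, 0.681, 0.732, 0.001]
contact_force: [0.6, -0.3, -0.2]
grip_width: 0.043
grip_force: 0.0
```

```bash
python3 b.py w2.png pawl_post pawl_pivot tray_handle
```

```text
[0.60550515 0.29857346 0.18721085] [[-0.073, 0.997, 0.001], [0.997, 0.073, 0.001], [0.001, 0.001, -1.0]] [0.46 0.6  0.43 1.4  0.   1.96]
[0.60060785 0.37695744 0.32948162] [ 0.0240694  -0.30519045 -0.95198711] 65.48760937719189
pawl_post 0.96 285 225 [0.608 0.294 0.104] [0.608 0.294 0.104]
tray_handle 0.93 267 389 [0.602 0.309 0.265] [0.605 0.109 0.075]
```

Request:
drive_tool(motion=[-4,-0.3,0,0,-8,-0.7,0,0,-12,-1,0,0,-16,-1.3,0,0,-19.1,-1.5,2,0,-19.1,-1.5,5,0,-19.1,-1.5,8,0,-19.1,-1.5,11,0,-19.1,-1.5,13,0,-19.1,-1.5,13,0], grip=0.45)

```text
t: 8.25
position: [0.6017, 0.1064, 0.053]
orientation: [-0.002, 0.681, 0.732, -0.002]
contact_force: [-0.9, -0.5, -0.4]
grip_width: 0.0387
grip_force: 0.0
```

Request:
drive_tool(motion=[0,0,0,0,0,0,0,0,0,0,0,0,0,0,0,0,0,0,0,0,0,0,0,0,0,0,0,0,0,0,0,0,0,0,0,0,0,0,0,0], grip=0, newtons=30)

```text
t: 9.25
position: [0.6051, 0.107, 0.0576]
orientation: [0.001, 0.681, 0.732, 0.001]
contact_force: [-0.4, 0.4, 7.3]
grip_width: 0.0109
grip_force: 29.9
```

Request:
drive_tool(motion=[0,-1,0,0,0,-2.5,0,0,0,-4.5,0,0,0,-6.5,0,0,0,-8.5,0,0,0.1,-10.5,0,0,0.1,-12.5,0,0,0.1,-14,0,0,0.1,-15,0,0,0.1,-15,0,0])

```text
t: 10.25
position: [0.4579, 0.098, 0.0585]
orientation: [0.002, 0.681, 0.733, 0.004]
contact_force: [12.4, 4.5, 3.2]
grip_width: 0.0108
grip_force: 31.4
```

Request:
drive_tool(motion=[0,0,0,0,0,0,0,0,0,0,0,0,0,0,0,0,0,0,-2,0,0,0,-5,0,0,0,-9,0,0,0,-13,0,0,0,-17,0,0,0,-18,0], grip=0.5)

```text
t: 11.25
position: [0.4558, 0.0972, 0.2402]
orientation: [0.001, 0.681, 0.732, 0.002]
contact_force: [-0.2, 0.6, 0.1]
grip_width: 0.0429
grip_force: 0.0
```

```bash
cat > c.py <<'E'
from h import *
s=robot.get_state(); print(s['t'],s['position'],tool(s['position'])[1][1])
p=cam('top')
for k,z in (('tray_handle',.075),('tray_floor',.029),('pawl_post',.104)):
    for d in robot.place_of(p,k)[:2]:
        u,v=d['location'][0]*560,d['location'][1]*420; print(k,round(d['score'],2),np.round(atz(p,u,v,z),3))
for o in heels(p): print(*o)
E
python3 c.py; python3 b.py w3.png tray_handle tray_floor
```

```text
11.25 [0.45579822 0.09718686 0.24015952] [0.997, 0.073, 0.001]
tray_floor 0.66 [0.604 0.112 0.029]
pawl_post 0.38 [ 0.69  -0.294  0.104]
[ 0.5765 -0.3711] 0.28 0.054 (71, 54) 253 0.1
[ 0.5691 -0.2448] -0.07 0.055 (52, 71) 245 0.0
[ 0.4741 -0.2636] 0.0 0.054 (51, 71) 253 0.0
[ 0.4551 -0.3549] 0.49 0.054 (71, 52) 262 0.0
[0.45412489 0.09684443 0.23509009] [[-0.073, 0.997, -0.001], [0.997, 0.073, -0.0], [-0.0, -0.001, -1.0]] [ 0.21  0.14 -0.11  1.32  0.    1.71]
[0.44959502 0.17534486 0.37728345] [ 0.0214917  -0.30613277 -0.9517462 ] 65.48760937719189
tray_handle 0.94 289 189 [0.46  0.101 0.08 ] [0.46  0.1   0.075]
tray_floor 0.64 407 181 [0.589 0.107 0.028] [0.589 0.107 0.029]
```

View pics/w3.png

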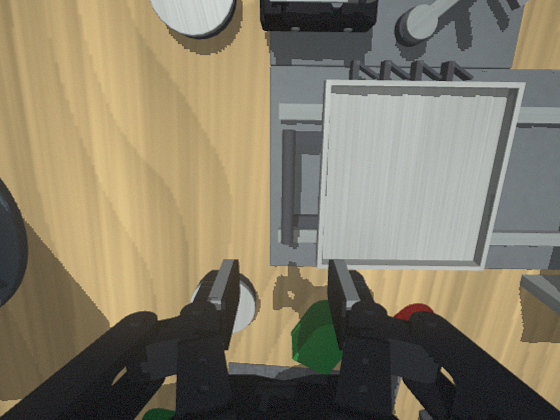

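The tray is drawn out: the handle is at (289,189) and the empty floor at (415,180). One heel was knocked from (.452,-.233) to (.474,-.264) and is still upright. Next I fit the tray corners.

Run:
```python
from h import *
p=cam('wrist'); c=[np.array(atz(p,u,v,.044))[:2] for u,v in ((326,82),(524,84),(487,268),(318,267))]
print(np.round(c,4)); m=np.mean(c,0); print(m, [np.linalg.norm(c[i]-c[(i+1)%4]).round(3) for i in range(4)])
for a,b in ((0,1),(3,2)): d=c[b]-c[a]; print(np.arctan2(d[1],d[0]))
for a,b in ((2,1),(3,0)): d=c[b]-c[a]; print(np.arctan2(-d[0],d[1]))
X=cloud(p); q=X[(abs(X[...,2]-.029)<.004)&(X[...,0]>.48)&(X[...,0]<.7)&(X[...,1]>0.005)&(X[...,1]<.21)]
r=cv2.minAreaRect((q[:,:2]*1000).astype(np.float32)); print(r, np.median(q[:,2]))
```

```text
[[0.4877 0.1994]
 [0.6756 0.2115]
 [0.6922 0.0174]
 [0.501  0.0042]]
[0.58911838 0.10810522] [np.float64(0.188), np.float64(0.195), np.float64(0.192), np.float64(0.196)]
0.06475043301134978
0.06892760498673038
0.08534048815758724
0.06815897285784872
((578.8945922851562, 112.42539978027344), (202.62564086914062, 201.64942932128906), 3.2004995346069336) 0.028591750893056045
```

Request:
drive_tool(motion=[-4,1,0,-0.145,-8,2,0,-0.29,-12,3,0,-0.43,-16,4,0,-0.57,-20,5,0,-0.71,-24,6,0.5,-0.85,-28,7,1,-0.99,-32,8,2,-1.13,-34.9,9,3,-1.27,-34.9,9,4,-1.41], grip=0.8)

```text
t: 12.65
position: [0.5699, -0.2478, 0.194]
orientation: [-0.001, 0.042, 0.999, 0.0]
contact_force: [0.3, 0.8, -0.3]
grip_width: 0.0686
grip_force: 0.0
```

Request:
drive_tool(motion=[0,0,0,-0.02,0,0,0,-0.02,0,0,0,-0.02,0,0,0,-0.02,0,0,1,-0.02,0,0,2,-0.02,0,0,3,-0.02,0,0,4,-0.02,0,0,4,-0.02,0,0,4,-0.02])

```text
t: 13.65
position: [0.5696, -0.2445, 0.1561]
orientation: [-0.0, 0.034, 0.999, 0.0]
contact_force: [0.2, -0.1, 0.2]
grip_width: 0.0686
grip_force: 0.0
```

Run:
```python
from h import *
print(tool((.569,-.245,.024)), robot.get_state()['position'])
p=cam('wrist')
for o in heels(p): print(*o)
p=cam('top')
for o in heels(p): print(*o)
```

```text
(array([ 0.05, -0.05, 13.21]), [[-0.998, 0.068, -0.0], [0.068, 0.998, 0.0], [0.0, 0.0, -1.0]]) [ 0.56956365 -0.24451077  0.15611476]
[ 0.4589 -0.3562] 0.49 0.055 (73, 53) 8058 0.0
[ 0.478  -0.2661] 0.0 0.055 (71, 52) 7166 0.0
[ 0.5721 -0.2471] -0.07 0.055 (51, 72) 5087 0.0
[ 0.5805 -0.3727] 0.35 0.055 (71, 53) 5198 0.0
[ 0.5737 -0.3761] 0.21 0.054 (42, 66) 145 1.0
[ 0.4546 -0.359 ] -0.07 0.055 (70, 51) 218 0.0
```

Request:
drive_tool(motion=[-0.15,-0.1,3,0,-0.15,-0.1,6,0,-0.15,-0.1,9,0,-0.15,-0.1,11,0,-0.15,-0.1,12.5,0,-0.15,-0.1,13.2,0,-0.15,-0.1,13.2,0,-0.15,-0.1,13.2,0,-0.15,-0.1,13.2,0,-0.15,-0.1,13.2,0])

```text
t: 14.75
position: [0.5716, -0.2459, 0.0251]
orientation: [0.001, 0.034, 0.999, -0.0]
contact_force: [-0.2, 0.3, -0.5]
grip_width: 0.0687
grip_force: 0.0
```

Request:
drive_tool(motion=[0,0,0,0,0,0,0,0,0,0,0,0,0,0,0,0,0,0,0,0,0,0,0,0,0,0,-2,0,0,0,-5,0,0,0,-9,0,0,0,-12.5,0], grip=0.4, newtons=40)

```text
t: 15.75
position: [0.5709, -0.2456, 0.151]
orientation: [0.0, 0.034, 0.999, -0.0]
contact_force: [0.3, -1.1, -1.1]
grip_width: 0.0516
grip_force: 42.1
```

Request:
drive_tool(motion=[-0.2,3,0,-0.02,-0.5,7.5,0,-0.04,-0.8,12,0,-0.07,-1.2,16.5,0,-0.1,-1.5,21,0,-0.137,-1.8,25.5,0,-0.137,-2.1,30,0,-0.137,-2.4,34.5,0,-0.137,-2.7,38,0,-0.137,-2.9,40.7,0,-0.137])

```text
t: 16.75
position: [0.6275, 0.1609, 0.1491]
orientation: [-0.0, -0.035, 0.999, 0.0]
contact_force: [0.7, -0.0, -0.9]
grip_width: 0.0513
grip_force: 42.3
```

Run:
```python
from h import *
print(tool((.6276,.1578,.052)), robot.get_state()['position'],robot.get_state()['grip_width'])
```

```text
(array([ 0.01, -0.31,  9.71]), [[-0.998, -0.071, -0.0], [-0.071, 0.998, 0.0], [0.0, 0.0, -1.0]]) [0.62749858 0.16086154 0.14914182] 0.051341466965472274
```

Request:
drive_tool(motion=[0,0,0,0,0,0,1,0,0,0,3,0,0,0,5,0,0,0,7,0,0,0,8.5,0,0,0,9.3,0,0,0,9.7,0,0,0,9.8,0,0,0,9.8,0])

```text
t: 17.75
position: [0.628, 0.1583, 0.0518]
orientation: [0.0, -0.034, 0.999, 0.0]
contact_force: [0.5, -0.1, -1.7]
grip_width: 0.0519
grip_force: 42.3
```

Request:
drive_tool(motion=[0,0,0,0,0,0,0,0,0,0,0,0,0,0,0,0,0,0,0,0,0,0,-1,0,0,0,-4,0,0,0,-8,0,0,0,-12,0,0,0,-14,0], grip=0.76)

```text
t: 18.75
position: [0.6286, 0.1587, 0.196]
orientation: [0.002, -0.035, 0.999, 0.0]
contact_force: [0.1, 0.4, -0.4]
grip_width: 0.065
grip_force: 0.0
```

```bash
cat > d.py <<'E'
from h import *
import sys
s=robot.get_state(); w,x,y,z=s['orientation']; print(s['t'],s['position'],'phi',np.arctan2(*R.from_quat([x,y,z,w]).as_matrix()[[1,0],1]))
print('wrist'); p=cam('wrist')
for o in heels(p): print(*o)
for o in heels(p,.06,.095,(.45,.75,-.05,.25)): print('tray',*o)
print('top'); p=cam('top')
for o in heels(p): print(*o)
for o in heels(p,.06,.095,(.45,.75,-.05,.25)): print('tray',*o)
if len(sys.argv)>1: print(tool([float(v) for v in sys.argv[1:4]])[0])
E
python3 d.py
```

```text
18.75 [0.62855829 0.15868593 0.19597102] phi 1.6400352477589022
wrist
tray [0.6296 0.159 ] 0.0 0.081 (70, 50) 4405 0.0
top
[ 0.5767 -0.3707] 0.28 0.055 (70, 52) 251 0.0
[ 0.4743 -0.2636] 0.07 0.054 (49, 71) 252 0.0
[ 0.4549 -0.3546] 0.49 0.055 (68, 53) 261 0.2
tray [0.6358 0.1423] 0.91 0.078 (45, 14) 40 19.4
```

Request:
drive_tool(motion=[1.2,-3,0,0,3,-7.5,0,0,4.9,-12,0,-0.05,6.8,-16.5,0,-0.1,8.6,-21,0,-0.15,10.5,-25.5,0,-0.2,12.3,-30,0,-0.25,14.2,-34.5,0,-0.3,16,-39,0,-0.35,17.8,-43.5,0,-0.41], grip=0.8)

```text
t: 19.85
position: [0.4789, -0.2894, 0.1911]
orientation: [-0.0, -0.238, 0.971, 0.0]
contact_force: [1.2, -0.8, 0.3]
grip_width: 0.0683
grip_force: 0.0
```

```bash
python3 d.py .4575 -.3555 .0245
```

```text
19.85 [ 0.47889732 -0.28940949  0.19114581] phi 2.0521032665813213
wrist
[ 0.4582 -0.3569] 0.49 0.055 (71, 52) 4810 0.0
[ 0.4771 -0.2668] 0.0 0.055 (72, 52) 3967 0.0
[ 0.5798 -0.3732] 0.35 0.055 (72, 52) 3711 0.0
top
tray [0.6257 0.1571] 0.28 0.08 (68, 47) 219 0.0
[ 4.69 -4.67 16.64]
```

Request:
drive_tool(motion=[2.5,-2.5,0,0,5,-5,1,0,5,-5,4,0,5,-5,7,0,5,-5,10,0,5,-5,13,0,5,-5,15,0,5,-5,16.3,0,5,-5,16.7,0,5,-5,16.7,0])

```text
t: 20.95
position: [0.4589, -0.3551, 0.0244]
orientation: [-0.0, -0.237, 0.971, 0.0]
contact_force: [-0.6, 0.2, 0.6]
grip_width: 0.0681
grip_force: 0.0
```

Request:
drive_tool(motion=[0,0,0,0,0,0,0,0,0,0,0,0,0,0,0,0,0,0,0,0,0,0,0,0,0,0,-2,0,0,0,-5,0,0,0,-9,0,0,0,-12.5,0], grip=0.4, newtons=40)

```text
t: 21.95
position: [0.4589, -0.3553, 0.1518]
orientation: [0.0, -0.237, 0.971, -0.0]
contact_force: [1.4, -1.0, -0.8]
grip_width: 0.0515
grip_force: 42.1
```

```bash
python3 d.py .6342 .062 .052
```

```text
21.95 [ 0.45891841 -0.3553133   0.15176579] phi 2.049952671324224
wrist
[ 0.4666 -0.2645] 0.7 0.055 (58, 38) 2256 2.1
[ 0.566  -0.3984] 0.42 0.055 (7, 26) 198 48.2
[ 0.5978 -0.3472] -2.23 0.055 (24, 6) 88 50.2
top
[ 0.5853 -0.36  ] -0.21 0.054 (55, 52) 153 0.5
[ 0.4792 -0.2605] -0.28 0.055 (49, 64) 210 0.0
tray [0.6256 0.1564] 0.28 0.08 (68, 48) 220 0.0
[-34.66  29.25  10.18]
```

Request:
drive_tool(motion=[-2,1.7,0,0.04,-5.5,4.6,0,0.09,-9.2,7.7,0,0.14,-12.9,10.8,0,0.19,-16.6,13.9,0,0.24,-20.3,17,0,0.29,-24,20.1,0,0.34,-27.7,23.2,0,0.39,-31.4,26.4,0,0.41,-34.7,29.3,0,0.41])

```text
t: 23.05
position: [0.6321, 0.0671, 0.1491]
orientation: [0.0, -0.034, 0.999, 0.0]
contact_force: [0.3, -0.7, -1.2]
grip_width: 0.0511
grip_force: 42.0
```

```bash
python3 d.py .6342 .062 .052
```

```text
23.05 [0.63210058 0.06710698 0.14909166] phi 1.6396721383373642
wrist
tray [0.6292 0.1579] 0.07 0.081 (71, 52) 6542 0.0
top
[ 0.5765 -0.3707] 0.28 0.054 (70, 52) 250 0.0
[ 0.4742 -0.2639] 0.07 0.054 (71, 52) 253 0.0
[-0.1  -0.79  9.65]
```

```bash
python3 d.py .6342 .062 .052|egrep 'phi|tray|\[.*\]$'
```

```text
23.15 [0.63264597 0.06967559 0.14847466] phi 1.6446058961806866
tray [0.6294 0.1584] 0.0 0.081 (71, 52) 6575 0.0
[-0.25 -0.38  9.67]
```

Request:
drive_tool(motion=[-0.25,-0.3,0,0,-0.25,-0.3,0,0,-0.25,-0.3,1,0,-0.25,-0.3,3,0,-0.25,-0.3,5,0,-0.25,-0.3,7,0,-0.25,-0.3,8.7,0,-0.25,-0.3,9.5,0,-0.25,-0.3,9.8,0,-0.25,-0.3,9.8,0])

```text
t: 24.25
position: [0.6347, 0.0615, 0.0518]
orientation: [0.001, -0.034, 0.999, -0.0]
contact_force: [-0.2, -0.2, 0.2]
grip_width: 0.0513
grip_force: 42.2
```

Request:
drive_tool(motion=[0,0,0,0,0,0,0,0,0,0,0,0,0,0,0,0,0,0,0,0,0,0,-1,0,0,0,-4,0,0,0,-8,0,0,0,-12,0,0,0,-14,0], grip=0.76)

```text
t: 25.25
position: [0.6353, 0.062, 0.1959]
orientation: [0.002, -0.035, 0.999, 0.0]
contact_force: [0.6, 0.6, 0.5]
grip_width: 0.0651
grip_force: 0.0
```

```bash
python3 d.py .477 -.266 .192
```

```text
25.25 [0.63532053 0.06199223 0.19593445] phi 1.6399625697380575
wrist
tray [0.6328 0.0618] 0.14 0.081 (71, 51) 4528 0.0
tray [0.631  0.1584] 0.07 0.081 (71, 52) 4597 0.0
top
[ 0.5774 -0.3714] 0.35 0.054 (72, 53) 254 0.0
[ 0.4743 -0.2639] 0.07 0.055 (49, 71) 252 0.0
[ 18.12 -31.63   0.25]
```

Request:
drive_tool(motion=[1.5,-2.6,0,0,3.7,-6.4,0,0,5.9,-10.4,0,0.04,8.1,-14.3,0,0.04,10.3,-18.2,0,0.04,12.5,-22.1,0,0.04,14.7,-26,0,0.04,16.7,-29.5,0,0.04,18,-31.7,0,0.04,18,-31.7,0,0.04], grip=0.8)

```text
t: 26.35
position: [0.475, -0.2692, 0.191]
orientation: [-0.0, -0.013, 1.0, -0.0]
contact_force: [0.5, 1.6, 0.1]
grip_width: 0.0685
grip_force: 0.0
```

```bash
python3 d.py .477 -.266 .0245
```

```text
26.35 [ 0.47498804 -0.26918162  0.19102199] phi 1.596519443842447
wrist
[ 0.4768 -0.2661] 0.0 0.055 (71, 51) 4044 0.0
[ 0.5676 -0.3823] 2.93 0.055 (27, 56) 1001 7.2
[ 0.6024 -0.3409] 2.44 0.053 (5, 12) 66 70.9
top
tray [0.6265 0.1585] -0.07 0.08 (70, 48) 225 0.0
tray [0.6289 0.061 ] -0.14 0.08 (70, 45) 227 0.0
[-0.07  0.08 16.65]
```

Request:
drive_tool(motion=[0,0,2,0,0,0,5,0,0,0,8,0,0,0,11,0,0,0,13,0,0,0,15,0,0,0,16.3,0,0,0,16.7,0,0,0,16.7,0,0,0,16.7,0])

```text
t: 27.45
position: [0.4773, -0.2668, 0.0251]
orientation: [0.0, -0.015, 1.0, -0.0]
contact_force: [1.1, -0.6, -0.3]
grip_width: 0.0682
grip_force: 0.0
```

Request:
drive_tool(motion=[0,0,0,0,0,0,0,0,0,0,0,0,0,0,0,0,0,0,0,0,0,0,0,0,0,0,-2,0,0,0,-5,0,0,0,-9,0,0,0,-12.5,0], grip=0.4, newtons=40)

```text
t: 28.45
position: [0.4767, -0.2668, 0.1516]
orientation: [0.0, -0.014, 1.0, -0.0]
contact_force: [0.9, -0.6, -0.8]
grip_width: 0.0514
grip_force: 42.1
```

```bash
python3 d.py .5418 .152 .052
```

```text
28.45 [ 0.47667335 -0.26683731  0.151585  ] phi 1.5997764141795923
wrist
[ 0.5621 -0.3768] 1.54 0.055 (37, 47) 1677 8.5
top
tray [0.6267 0.1593] -0.14 0.079 (70, 47) 218 0.0
tray [0.6284 0.0615] -0.14 0.08 (72, 45) 225 0.1
[-7.44 41.85 10.13]
```

Request:
drive_tool(motion=[-0.5,3,0,0,-1.4,7.6,0,0,-2.2,12.2,0,-0.04,-3.1,16.8,0,-0.04,-3.9,21.4,0,-0.04,-4.7,26,0,-0.04,-5.6,30.6,0,-0.04,-6.4,35.2,0,-0.04,-7.2,39.2,0,-0.04,-7.6,41.7,0,-0.04])

```text
t: 29.55
position: [0.5405, 0.1551, 0.1489]
orientation: [0.0, -0.035, 0.999, 0.0]
contact_force: [-0.6, -0.3, -1.1]
grip_width: 0.0514
grip_force: 42.2
```

Request:
drive_tool(motion=[0,0,0,0,0,0,0,0,0,0,0,0,0,0,2,0,0,0,3,0,0,0,4,0,0,0,5,0,0,0,5,0,0,0,5,0,0,0,5,0])

```text
t: 30.55
position: [0.5409, 0.1523, 0.0998]
orientation: [0.0, -0.035, 0.999, 0.0]
contact_force: [-0.3, 0.1, -1.4]
grip_width: 0.0515
grip_force: 42.2
```

```bash
python3 d.py .5418 .152 .052
```

```text
30.55 [0.54085262 0.1523487  0.09984509] phi 1.6399864315416164
wrist
tray [0.5989 0.0706] -2.51 0.065 (12, 2) 57 73.7
tray [0.6515 0.0758] 2.23 0.081 (23, 47) 1216 14.3
top
[ 0.5766 -0.3714] 0.35 0.055 (71, 53) 254 0.1
tray [0.6323 0.1438] -2.44 0.08 (63, 25) 104 3.5
tray [0.629  0.0592] 0.21 0.081 (72, 45) 220 0.0
[-0.09 -0.04  4.78]
```

Request:
drive_tool(motion=[-0.1,0,1,0,-0.1,0,2,0,-0.1,0,3,0,-0.1,0,4,0,-0.1,0,4.5,0,-0.1,0,4.8,0,-0.1,0,4.8,0,-0.1,0,4.8,0,-0.1,0,4.8,0,-0.1,0,4.8,0])

```text
t: 31.65
position: [0.5415, 0.1523, 0.0514]
orientation: [0.0, -0.035, 0.999, 0.0]
contact_force: [0.4, -0.3, 0.2]
grip_width: 0.051
grip_force: 42.2
```

Request:
drive_tool(motion=[0,0,0,0,0,0,0,0,0,0,0,0,0,0,0,0,0,0,0,0,0,0,-1,0,0,0,-4,0,0,0,-8,0,0,0,-12,0,0,0,-14,0], grip=0.76)

```text
t: 32.65
position: [0.5424, 0.1526, 0.1956]
orientation: [0.002, -0.035, 0.999, 0.001]
contact_force: [-0.4, -0.2, -1.0]
grip_width: 0.0653
grip_force: 0.0
```

```bash
python3 d.py .579 -.372 .192
```

```text
32.65 [0.54242649 0.15259983 0.19564775] phi 1.640008825300395
wrist
tray [0.5418 0.1526] 0.14 0.081 (71, 50) 4511 0.0
tray [0.6318 0.1592] 0.0 0.081 (71, 51) 3523 0.0
tray [0.6261 0.0552] 3.0 0.081 (29, 64) 988 4.3
top
[ 0.577  -0.3711] 0.35 0.054 (71, 54) 251 0.1
tray [0.6372 0.1515] -2.37 0.08 (56, 38) 131 1.7
tray [0.6303 0.0594] 0.21 0.081 (70, 45) 223 0.0
tray [0.5435 0.14  ] 0.84 0.08 (58, 26) 78 6.9
[ 4.00e-02 -5.26e+01  2.70e-01]
```

Request:
drive_tool(motion=[0,-3,0,0,0,-7.6,0,0,0,-12.4,0,-0.05,0,-17.2,0,-0.1,0,-22,0,-0.15,0,-26.8,0,-0.2,0,-31.6,0,-0.27,0,-36.4,0,-0.27,0,-41.2,0,-0.27,0,-46,0,-0.27], grip=0.8)

```text
t: 33.75
position: [0.5728, -0.3085, 0.191]
orientation: [-0.0, -0.169, 0.986, 0.0]
contact_force: [0.9, 1.4, -0.6]
grip_width: 0.0684
grip_force: 0.0
```

Request:
drive_tool(motion=[1,-3.2,0,0,1.7,-6.2,0,0,1.7,-6.2,0,0,1.7,-6.2,0,0,1.7,-6.2,2,0,1.7,-6.2,4,0,1.7,-6.2,4,0,1.7,-6.2,4,0,1.7,-6.2,4,0,1.7,-6.2,4,0])

```text
t: 34.75
position: [0.5784, -0.3707, 0.1525]
orientation: [0.001, -0.169, 0.986, -0.001]
contact_force: [-0.4, 0.4, -0.6]
grip_width: 0.0682
grip_force: 0.0
```

```bash
python3 d.py .579 -.372 .0245
```

```text
34.75 [ 0.57841274 -0.37068256  0.15253863] phi 1.910318777636128
wrist
[ 0.5805 -0.3734] 0.28 0.055 (71, 51) 5230 0.0
top
tray [0.6273 0.1594] -0.14 0.08 (69, 48) 216 0.0
tray [0.6295 0.0612] -0.14 0.08 (69, 45) 225 0.0
tray [0.5374 0.1505] 0.28 0.079 (68, 49) 224 0.1
[-0.02 -0.13 12.75]
```

Request:
drive_tool(motion=[-0.1,-0.2,2,0.02,-0.1,-0.2,4,0.02,-0.1,-0.2,7,0.02,-0.1,-0.2,10,0.02,-0.1,-0.2,12,0.02,-0.1,-0.2,12.8,0.02,-0.1,-0.2,12.8,0.02,-0.1,-0.2,12.8,0.02,-0.1,-0.2,12.8,0.02,-0.1,-0.2,12.8,0.02])

```text
t: 35.85
position: [0.5801, -0.3726, 0.0245]
orientation: [0.001, -0.159, 0.987, -0.001]
contact_force: [-0.3, 0.9, -0.5]
grip_width: 0.0683
grip_force: 0.0
```

Request:
drive_tool(motion=[0,0,0,0,0,0,0,0,0,0,0,0,0,0,0,0,0,0,0,0,0,0,0,0,0,0,-2,0,0,0,-5,0,0,0,-9,0,0,0,-12.5,0], grip=0.4, newtons=40)

```text
t: 36.85
position: [0.5794, -0.3721, 0.1501]
orientation: [0.0, -0.159, 0.987, -0.0]
contact_force: [0.6, -1.4, -1.6]
grip_width: 0.0512
grip_force: 42.0
```

```bash
python3 d.py .5484 .0562 .052
```

```text
36.85 [ 0.57936949 -0.37213252  0.15009006] phi 1.8900112287140751
wrist
top
tray [0.6279 0.1576] 0.21 0.079 (69, 48) 220 0.0
tray [0.6292 0.0612] -0.14 0.08 (70, 45) 223 0.0
tray [0.5376 0.1507] 0.28 0.08 (68, 46) 223 0.1
[-10.3   41.89   9.99]
```

Request:
drive_tool(motion=[-0.8,3,0,0,-1.9,7.6,0,0.04,-3.1,12.2,0,0.08,-4.2,16.8,0,0.12,-5.4,21.4,0,0.16,-6.6,26,0,0.2,-7.7,30.6,0,0.25,-8.9,35.2,0,0.25,-9.9,39.2,0,0.25,-10.5,41.6,0,0.25])

```text
t: 37.95
position: [0.5479, 0.0585, 0.148]
orientation: [-0.0, -0.036, 0.999, 0.0]
contact_force: [1.5, -0.3, -1.1]
grip_width: 0.0515
grip_force: 42.2
```

Request:
drive_tool(motion=[0,0,0,0,0,0,0,0,0,0,0,0,0,0,0.5,0,0,0,1,0,0,0,1,0,0,0,1,0,0,0,1,0,0,0,1,0,0,0,1,0])

```text
t: 38.95
position: [0.5487, 0.0557, 0.1384]
orientation: [0.0, -0.035, 0.999, -0.0]
contact_force: [0.1, 0.5, -1.2]
grip_width: 0.0515
grip_force: 42.2
```

```bash
python3 d.py .5484 .0562 .052
```

```text
38.95 [0.54872694 0.05570291 0.13842385] phi 1.6400340301353116
wrist
tray [0.5417 0.1519] 0.07 0.081 (72, 52) 7203 0.0
tray [0.6039 0.1569] 1.75 0.08 (38, 18) 932 27.5
tray [0.6648 0.1597] 2.02 0.081 (12, 5) 44 70.7
top
[0.03 0.05 8.64]
```

Request:
drive_tool(motion=[0,0,2,0,0,0,4,0,0,0,6,0,0,0,7.5,0,0,0,8.3,0,0,0,8.7,0,0,0,8.7,0,0,0,8.7,0,0,0,8.7,0,0,0,8.7,0])

```text
t: 40.05
position: [0.549, 0.0558, 0.0518]
orientation: [0.0, -0.035, 0.999, 0.0]
contact_force: [0.3, 0.3, -0.9]
grip_width: 0.0518
grip_force: 42.2
```

Request:
drive_tool(motion=[0,0,0,0,0,0,0,0,0,0,0,0,0,0,0,0,0,0,0,0,0,0,-1,0,0,0,-4,0,0,0,-8,0,0,0,-12,0,0,0,-14,0], grip=0.76)

```text
t: 41.05
position: [0.5496, 0.0558, 0.1956]
orientation: [0.002, -0.035, 0.999, 0.0]
contact_force: [0.0, 0.7, 0.0]
grip_width: 0.0649
grip_force: 0.0
```

Request:
drive_tool(motion=[2,0,-1,0.14,4,0,-2,0.28,6,0,-3,0.42,8,1.5,-3,0.56,8.8,2.5,-3,0.7,8.8,3.6,-3,0.84,8.8,3.6,-3,0.98,8.8,3.6,-3,1.12,8.8,3.6,-3,1.26,8.8,3.6,-3,1.4], grip=0.45)

```text
t: 42.05
position: [0.4583, 0.0856, 0.2221]
orientation: [0.0, 0.62, 0.785, 0.0]
contact_force: [-0.5, -0.4, -0.2]
grip_width: 0.0388
grip_force: 0.0
```

Request:
drive_tool(motion=[0,0,0,0.14,0,0,0,0.17,0,0,0,0.17,0,0,0,0.17,0,0,0,0.17,0,0,0,0.17,0,0,0,0.17,0,0,0,0.17,0,0,0,0.17,0,0,0,0.17])

```text
t: 43.05
position: [0.4584, 0.0855, 0.2213]
orientation: [0.0, 0.682, 0.731, -0.0]
contact_force: [-0.3, 0.0, -0.0]
grip_width: 0.0389
grip_force: 0.0
```

```bash
python3 d.py .457 .098 .057; python3 b.py w4.png tray_handle
```

```text
43.05 [0.4583922  0.08552283 0.22129976] phi 0.07005996775947683
wrist
tray [0.5424 0.1524] 0.14 0.081 (71, 51) 4821 0.0
tray [0.6316 0.1588] 0.07 0.081 (72, 51) 4971 0.0
tray [0.5498 0.057 ] 0.07 0.081 (72, 52) 3645 0.0
tray [0.6333 0.0627] 0.07 0.081 (71, 52) 3872 0.0
top
tray [0.6301 0.0595] 0.21 0.081 (69, 45) 221 0.1
tray [0.5454 0.056 ] -0.14 0.081 (70, 45) 226 0.0
[ 1.25 -0.05 16.43]
[0.45837577 0.08552895 0.22127477] [[-0.07, 0.998, -0.0], [0.998, 0.07, -0.0], [-0.0, -0.0, -1.0]] [ 0.18  0.15 -0.14  1.28  0.    1.69]
[0.4539026  0.16400052 0.36350637] [ 0.02191713 -0.30591132 -0.9518077 ] 65.48760937719189
tray_handle 0.59 287 179 [0.462 0.103 0.082] [0.462 0.101 0.075]
```

View pics/w4.png

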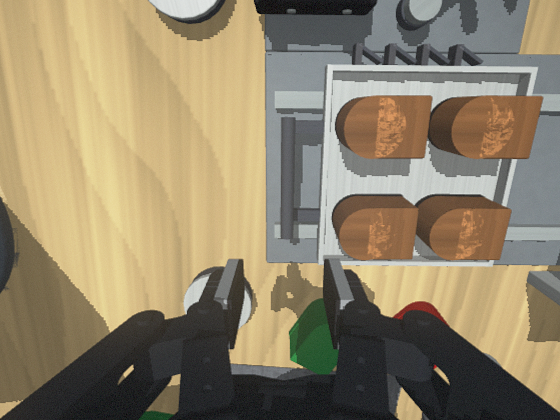

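All four heels stand upright two by two in the tray, at (385,127), (485,127), (375,228) and (462,228). Next I pinch the handle at (288,179) and push the tray home gently.

Request:
drive_tool(motion=[1.3,0,2,0,1.3,0,5,0,1.3,0,8,0,1.3,0,11,0,1.3,0,13,0,1.3,0,15,0,1.3,0,16.3,0,1.3,0,16.4,0,1.3,0,16.4,0,1.3,0,16.4,0])

```text
t: 44.25
position: [0.4581, 0.0986, 0.0581]
orientation: [0.0, 0.682, 0.731, 0.001]
contact_force: [-0.8, -0.1, 0.2]
grip_width: 0.0386
grip_force: 0.0
```

Request:
drive_tool(motion=[0,0,0,0,0,0,0,0,0,0,0,0,0,0,0,0,0,0,0,0,0,0,0,0,0,0,0,0,0,0,0,0,0,0,0,0,0,0,0,0], grip=0, newtons=30)

```text
t: 45.25
position: [0.4581, 0.0986, 0.058]
orientation: [0.0, 0.682, 0.731, 0.001]
contact_force: [-0.4, -0.2, 6.8]
grip_width: 0.0107
grip_force: 29.2
```

Request:
drive_tool(motion=[0,0.3,0,0,0,0.8,0,0,0,1.6,0,0,0,2.6,0,0,0,3.6,0,0,0,4.6,0,0,0,5.6,0,0,0,6.6,0,0,0,7.6,0,0,0,8.6,0,0])

```text
t: 46.25
position: [0.5439, 0.1038, 0.058]
orientation: [0.001, 0.682, 0.731, -0.0]
contact_force: [-2.9, -5.5, 10.0]
grip_width: 0.0106
grip_force: 29.6
```

Request:
drive_tool(motion=[0,0.9,0,0,0,1.8,0,0,0,2.7,0,0,0,3.6,0,0,0,4.4,0,0,0,5.1,0,0,0,5.6,0,0,0,6,0,0,0,6.3,0,0,0,6.3,0,0])

```text
t: 47.25
position: [0.6071, 0.1076, 0.0581]
orientation: [0.001, 0.682, 0.731, -0.0]
contact_force: [2.5, -10.2, 6.3]
grip_width: 0.0105
grip_force: 29.3
```

Request:
drive_tool(motion=[0,0.1,0,0,0,0.2,0,0,0,0.3,0,0,0,0.4,0,0,0,0.4,0,0,0,0.4,0,0,0,0.4,0,0,0,0.4,0,0,0,0.4,0,0,0,0.4,0,0])

```text
t: 48.25
position: [0.6077, 0.1077, 0.0579]
orientation: [-0.001, 0.682, 0.731, -0.002]
contact_force: [-21.4, -11.1, 23.1]
grip_width: 0.0108
grip_force: 31.4
```

Request:
drive_tool(motion=[0,0,0,0,0,0,0,0,0,0,0,0,0,0,0,0,0,0,0,0,0,0,-2,0,0,0,-5,0,0,0,-9,0,0,0,-12,0,0,0,-13,0], grip=0.5)

```text
t: 49.25
position: [0.6113, 0.1095, 0.1907]
orientation: [0.001, 0.682, 0.731, 0.002]
contact_force: [0.6, -0.1, 0.2]
grip_width: 0.0424
grip_force: 0.0
```

Request:
drive_tool(motion=[3,0,0,0,7,0,0,0,11,0,0,0,15,0,0,0,18,0,0,0,19,0,0,0,19,0,0,0,19,0,0,0,19,0,0,0,19,0,0,0], grip=0.6)

```text
t: 50.25
position: [0.5971, 0.2975, 0.1875]
orientation: [0.0, 0.682, 0.731, 0.0]
contact_force: [0.2, -1.1, 0.6]
grip_width: 0.0513
grip_force: 0.0
```

```bash
python3 b.py w5.png pawl_post pawl_pivot roller_top tray_handle
python3 - <<'E'
from h import *
p=cam('wrist'); print(tool((.607,.297,.067)))
X=cloud(p); q=X[(abs(X[...,2]-.104)<.005)&(X[...,0]>.56)&(X[...,0]<.66)&(X[...,1]>.24)&(X[...,1]<.33)]; print(len(q),q.mean(0) if len(q) else 0, q.min(0),q.max(0))
q=X[(abs(X[...,2]-.093)<.008)&(X[...,0]>.47)&(X[...,0]<.53)&(X[...,1]>.24)&(X[...,1]<.33)]; print(len(q),q.mean(0) if len(q) else 0, q.min(0),q.max(0))
E
```

```text
[0.59713148 0.29754495 0.18747903] [[-0.069, 0.998, 0.0], [0.998, 0.069, -0.0], [-0.0, 0.0, -1.0]] [ 0.46  0.59  0.4   1.39 -0.    1.96]
[0.59273926 0.37603597 0.32968154] [ 0.0216384  -0.30598036 -0.95179189] 65.48760937719189
pawl_post 0.62 295 224 [0.608 0.293 0.103] [0.608 0.294 0.104]
pawl_post 0.53 47 195 [0.373 0.278 0.027] [0.429 0.303 0.104]
roller_top 0.75 157 249 [0.502 0.263 0.096] [0.502 0.263 0.097]
roller_top 0.68 356 388 [0.613 0.316 0.271] [0.675 0.138 0.097]
tray_handle 0.6 281 387 [0.597 0.309 0.266] [0.609 0.111 0.075]
(array([-0.22,  1.  , 12.04]), [[-0.07, 0.998, 0.0], [0.998, 0.07, 0.0], [0.0, 0.0, -1.0]])
344 [0.60972486 0.29596216 0.10321883] [0.60240417 0.28781877 0.09927289] [0.61765729 0.30274572 0.10511049]
618 [0.50642091 0.26715306 0.09290527] [0.49366443 0.25783472 0.08506071] [0.51590512 0.2753838  0.09819794]
```

View pics/w5.png

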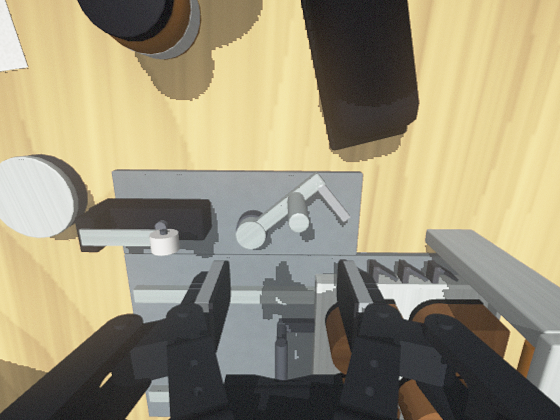

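The tray is home with the heels upright. The pawl is out: its post is at (297,215) in the image, which is (.6095,.296). I grasp the post again and swing it in.

Request:
drive_tool(motion=[-0.3,1.2,0,0,-0.3,1.2,1,0,-0.3,1.2,4,0,-0.3,1.2,7,0,-0.3,1.2,9,0,-0.3,1.2,11,0,-0.3,1.2,12,0,-0.3,1.2,12,0,-0.3,1.2,12,0,-0.3,1.2,12,0])

```text
t: 51.55
position: [0.6096, 0.2969, 0.0685]
orientation: [0.0, 0.682, 0.731, 0.001]
contact_force: [-0.5, 0.3, 0.4]
grip_width: 0.0511
grip_force: 0.0
```

Request:
drive_tool(motion=[0,0,0,0,0,0,0,0,0,0,0,0,0,0,0,0,0,0,0,0,0,0,0,0,0,0,0,0,0,0,0,0,0,0,0,0,0,0,0,0], grip=0, newtons=20)

```text
t: 52.55
position: [0.609, 0.2964, 0.0678]
orientation: [0.0, 0.682, 0.731, -0.0]
contact_force: [-2.4, -2.3, 5.3]
grip_width: 0.0154
grip_force: 20.4
```

Request:
drive_tool(motion=[-0.4,0.3,0,0,-0.9,0.57,0,0,-1.4,0.8,0,0,-1.9,1,0,0,-2.3,1.1,0,0,-2.7,1.15,0,0,-3.1,1.18,0,0,-3.4,1.2,0,0,-3.7,1.2,0,0,-3.7,1.2,0,0])

```text
t: 53.55
position: [0.6236, 0.2604, 0.0676]
orientation: [-0.0, 0.682, 0.731, 0.0]
contact_force: [-3.3, 0.8, 4.7]
grip_width: 0.0153
grip_force: 20.5
```

Request:
drive_tool(motion=[-0.1,0,0,0,-0.2,0,0,0,-0.3,0,0,0,-0.4,0,0,0,-0.4,0,0,0,-0.4,0,0,0,-0.4,0,0,0,-0.4,0,0,0,-0.4,0,0,0,-0.4,0,0,0])

```text
t: 54.55
position: [0.6237, 0.259, 0.0676]
orientation: [-0.001, 0.681, 0.732, 0.001]
contact_force: [-4.2, 17.6, 2.1]
grip_width: 0.0154
grip_force: 20.3
```

Request:
drive_tool(motion=[0,0,0,0,0,0,0,0,0,0,0,0,0,0,0,0,0,0,0,0,0,0,-2,0,0,0,-5,0,0,0,-9,0,0,0,-12,0,0,0,-12,0], grip=0.5)

```text
t: 55.55
position: [0.6256, 0.2571, 0.1921]
orientation: [0.001, 0.682, 0.731, 0.003]
contact_force: [0.4, -0.0, -0.2]
grip_width: 0.0425
grip_force: 0.0
```

Request:
drive_tool(motion=[0.5,-3,0,0,1,-7,0,0,1.4,-10.5,0,0,1.6,-12,0,0,1.6,-12,0,0,1.6,-12,0,0,1.6,-12,0,0,1.6,-12,0,0,1.6,-12,0,0,1.6,-12,0,0], grip=0)

```text
t: 56.55
position: [0.5033, 0.264, 0.1871]
orientation: [-0.0, 0.682, 0.731, -0.0]
contact_force: [0.1, -0.5, 0.1]
grip_width: -0.0002
grip_force: 0.0
```

```bash
python3 b.py w6.png pawl_post roller_top
python3 - <<'E'
from h import *
p=cam('wrist'); print(tool((.505,.266,.115))[0])
X=cloud(p); q=X[(abs(X[...,2]-.104)<.005)&(X[...,0]>.56)&(X[...,0]<.66)&(X[...,1]>.22)&(X[...,1]<.33)]; print(len(q),q.mean(0) if len(q) else 0, q.min(0),q.max(0))
q=X[(abs(X[...,2]-.094)<.005)&(X[...,0]>.47)&(X[...,0]<.54)&(X[...,1]>.24)&(X[...,1]<.33)]; print(len(q),q.mean(0) if len(q) else 0, q.min(0),q.max(0))
for o in heels(p,.06,.095,(.55,.9,-.05,.3)): print(*o)
E
```

```text
[0.50331782 0.26398047 0.18705607] [[-0.07, 0.998, -0.0], [0.998, 0.07, -0.0], [-0.0, -0.0, -1.0]] [ 0.48  0.37  0.06  1.27 -0.    1.98]
[0.49889381 0.34248509 0.32925821] [ 0.02159954 -0.30605252 -0.95176957] 65.48760937719189
pawl_post 0.78 444 236 [0.625 0.259 0.104] [0.625 0.259 0.104]
pawl_post 0.72 280 214 [0.502 0.265 0.096] [0.502 0.268 0.104]
roller_top 0.67 280 212 [0.502 0.267 0.097] [0.502 0.267 0.097]
[0.18 0.2  7.23]
366 [0.62350221 0.26144128 0.10304904] [0.6164806  0.25315242 0.09910733] [0.63257696 0.26868568 0.10516493]
526 [0.50417781 0.26602404 0.09442065] [0.49361456 0.25752256 0.089036  ] [0.5148058  0.27476158 0.09817218]
[0.6881 0.1626] 0.07 0.081 (72, 53) 4150 0.0
[0.7591 0.165 ] 2.23 0.08 (25, 51) 1210 9.8
[0.7787 0.0846] -0.84 0.08 (30, 52) 912 7.4
```

View pics/w6.png

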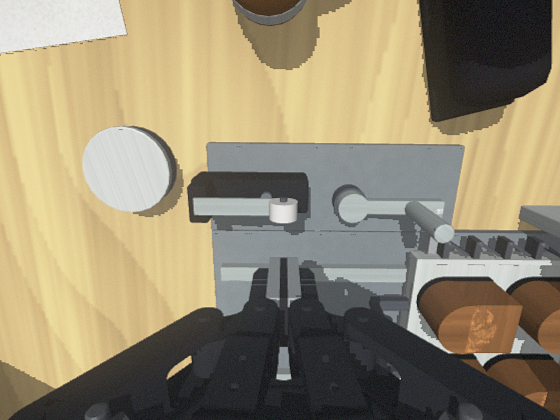

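The post is back at (.6235,.2614), where it started, and the tray is home. The roller top is at (283,207), which is (.504,.266). Now I press it with closed fingers.

Request:
drive_tool(motion=[0.2,0.1,1,0,0.2,0.1,3,0,0.2,0.1,5,0,0.2,0.1,6.5,0,0.2,0.1,7.5,0,0.2,0.1,8,0,0.2,0.1,8,0,0.2,0.1,8,0,0.2,0.1,8,0,0.2,0.1,8,0])

```text
t: 57.75
position: [0.5042, 0.2663, 0.1079]
orientation: [0.0, 0.682, 0.731, 0.0]
contact_force: [0.3, -1.0, 0.6]
grip_width: -0.0001
grip_force: 0.0
```

Request:
drive_tool(motion=[0,0,0.2,0,0,0,0.4,0,0,0,0.6,0,0,0,0.8,0,0,0,1.0,0,0,0,1.1,0,0,0,1.2,0,0,0,1.2,0,0,0,1.2,0,0,0,1.2,0])

```text
t: 58.75
position: [0.5041, 0.2662, 0.0955]
orientation: [0.0, 0.682, 0.731, 0.0]
contact_force: [2.8, -0.7, 1.6]
grip_width: -0.0
grip_force: 1.1
```

Request:
drive_tool(motion=[0,0,0.2,0,0,0,0.4,0,0,0,0.6,0,0,0,0.8,0,0,0,0.95,0,0,0,0.95,0,0,0,0.95,0,0,0,0.95,0,0,0,0.95,0,0,0,0.95,0])

```text
t: 59.75
position: [0.5039, 0.2662, 0.0859]
orientation: [-0.0, 0.682, 0.731, 0.0]
contact_force: [3.5, 0.8, 4.2]
grip_width: 0.0002
grip_force: 2.0
```

Request:
drive_tool(motion=[0,0,0,0,0,0,0,0,0,0,0,0,0,0,0,0,0,0,0,0,0,0,-1,0,0,0,-3,0,0,0,-5,0,0,0,-8,0,0,0,-11,0])

```text
t: 60.75
position: [0.5029, 0.2658, 0.1969]
orientation: [-0.0, 0.682, 0.731, -0.001]
contact_force: [1.3, 0.4, -0.1]
grip_width: -0.0003
grip_force: 0.0
```

Request:
drive_tool(motion=[0,-2,0,0,0,-5,0,0,0,-9,0,0,0,-12,0,0,0,-12,0,0,0,-12,0,0,0,-12,0,0,0,-12,0,0,0,-12,0,0,0,-12,0,0])

```text
t: 61.75
position: [0.3844, 0.2577, 0.1956]
orientation: [-0.0, 0.682, 0.731, -0.0]
contact_force: [-0.2, 1.2, -0.0]
grip_width: -0.0
grip_force: 0.0
```

```bash
python3 c.py; python3 b.py w7.png pawl_post roller_top
python3 - <<'E'
import cv2
from h import *
p=cam('side'); a=p['pixels'][:,:,::-1]; cv2.imwrite('pics/s7.png',cv2.resize(a[100:320,170:450],None,fx=2.7,fy=2.7,interpolation=cv2.INTER_CUBIC))
E
```

```text
61.75 [0.3844372  0.2576886  0.19561647] [0.998, 0.07, -0.0]
tray_floor 0.72 [0.63  0.119 0.029]
tray_floor 0.71 [0.726 0.108 0.029]
pawl_post 0.73 [0.656 0.155 0.104]
pawl_post 0.7 [0.623 0.25  0.104]
[0.3842443  0.25773194 0.19573523] [[-0.07, 0.998, -0.0], [0.998, 0.07, -0.0], [-0.0, -0.0, -1.0]] [ 0.59  0.15 -0.21  1.22  0.    2.09]
[0.37976539 0.33621645 0.33794723] [ 0.02177592 -0.30599016 -0.9517856 ] 65.48760937719189
roller_top 0.8 433 211 [0.501 0.266 0.097] [0.501 0.267 0.097]
```

View pics/s7.png

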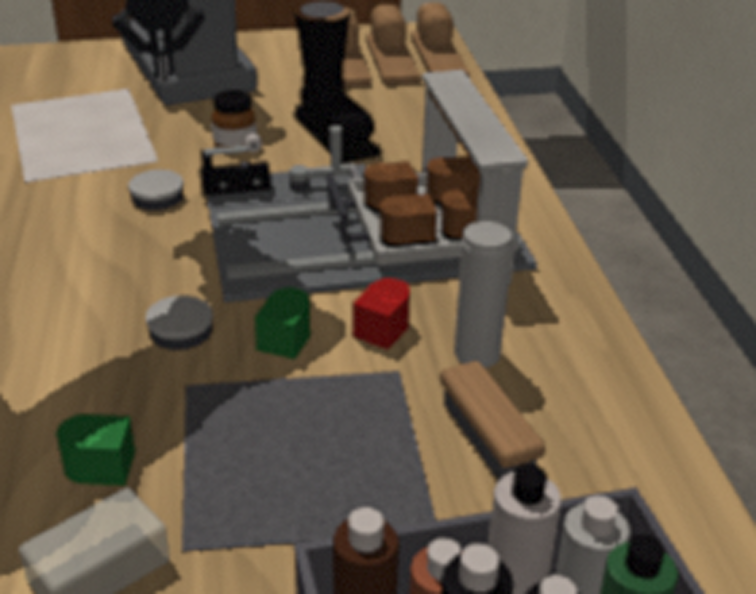

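The side view shows the mat empty and four heels upright on the tray under the bridge, around (390,185) to (460,215). The post is upright at (336,140), the roller is back up at (252,143), and everything else is where it was. I hand the job in.

```bash
python3 -c "
from station import robot; print(robot.job_done())"
```

```text
the job is handed in; nothing more can be done
None
```

I handed the job in at about 62 s. All four heels are upright on the tray, the tray is pushed home to its stop and the pawl is swung back in. I pressed the microswitch about 11 mm (past the 8 mm click point, well short of overtravel), held it for about a second and released it.

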